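Rebuild the stepped feed roller of a stall's jar labeller

ROBOT

A 6-joint arm with a two-finger parallel gripper is mounted at the origin on the work surface. World frame = base frame: x ahead of the robot, y to its left, z up, the work surface at z = 0. Lengths are in m, angles in rad, forces in N, time in s.
With the tool pointing down it reaches from about 0.3 to 0.775 m from the base axis. Payload 14.6 kg.
Tool frame: the origin (TCP) lies between the finger pads; the fingertips stand 14 mm ahead of it and the grasp point (between the pads) lies 5 mm behind it; z points along the fingers, y is the line along which they close (so a half turn about z gives the same grasp; the last joint's range is limited). The gripper opens to 94 mm and grips with 3 to 60 N. Pads are 16 mm wide; open, the fingers measure 119 mm over their backs; the gripper's body (75 mm by 177 mm) begins 78 mm behind the grasp point.
Start: joints at [1.047, 0.3, 1.521, -0, 1.321, -0.067], TCP at [0.243, 0.494, 0.219] pointing down, gripper open.
Joint ranges: [-3.03, 3.03], [-0.79, 2.21], [0.23, 2.52], [-1.04, 4.18], [0, 3.07], [-2.55, 2.55]. Speed limits (rad/s): [2.22, 2.22, 2.57, 3.14, 3.14, 3.14].

INTERFACE

Orientations are given as [roll, pitch, yaw] about the fixed x, y, z axes, in that order (R = Rz(yaw) Ry(pitch) Rx(roll)).
In Python, from station import ctrl gives the robot as it stands. The module is installed in compiled form; this text tells all that it offers.
- The arm moves only by the tool move_arm, never from a script. Its argument "targets" is a list of rows, each a list of 7 numbers: the opening, from -1 (shut) to 1 (fully open), then the shift along the tool's x, y, z in units of 50 mm (1.0 is 50 mm), then the turn, a rotation vector about the tool's x, y, z in rad. A call has 1 to 12 rows; each row is the pose to reach, as a shift and turn from the pose commanded when the call began, along the tool's axes at that moment; what a row does not reach only later rows make up. A row lasts 1/10 s, in which the tool goes at most 50 mm and 8.59 degrees, less where a joint would pass 70% of its speed; a pose out of reach is approached as far as the arm can. A call with a gripper value outside its range is refused whole. The fingers move at their own pace and stop on an object; "grip_force" is the grip in N (left out, the last holds). Time passes only in rows, so rows that repeat a pose let the fingers close. It gives the time, the measured TCP pose, the force, the opening and the grip force at its end, in the units of the state.
- ctrl.get_obs(): the state, without advancing time (a new reading comes with each control period).
- ctrl.camera(name): name is "scene" or "top" or "wrist"; returns (picture, depth): 384x512x3 uint8, red, green, blue; 384x512 float32, m along the optical axis (not along the pixel's ray), 0 where there is no reading.
- ctrl.camera_params(name): a dict with "intrinsics" (3x3 intrinsics, pixels), "rvec" (rotation vector, rad) and "tvec" (3), from world to camera coordinates, as OpenCV has them; the wrist camera has in their place "T_tool_cam" (4x4, takes a point from camera to tool coordinates, whose origin is the TCP and whose axes are the flange's). Camera axes: x right, y down, z forward; pixel columns grow to the right and rows downward; lengths in m; the calibration is good to about 2 mm. A picture is of the moment at which its call begins: read the wrist's pose just before it. camera_params takes no time and is no camera call.
- ctrl.hand_in(): hands the job in; it is judged then, once.
Trained networks look in the newest picture that a camera, given by its name, has taken for a name from the list of things; names that differ only in an ending like _2 or _b are one class to them, and where a whole thing is asked for, a point or a joint stands for the part that bears it (a point fixed in the world has none). Each returns a list of dicts, best first, with "score" (0 to 1); they miss things now and then, are a little off and sometimes report something else, mostly with a low value. They report only what shows in the picture. A call takes as long as a camera call. They do not tell look-alikes from the thing itself.
- ctrl.cut_out(camera, target): "region" (384x512 bool, what is visible of it) and "point" ([column, row] in pixels, amid what is visible of it).
- ctrl.tip_of(camera, target): "point" ([column, row] in pixels: a listed point, or the origin of a listed thing).
The state is a dict: "time_s": time; "qpos": joint angles; "joint_vel": joint speeds; "tau": joint torques, N m; "ee_pos": TCP position; "eef_rot": TCP orientation; "force": force on the tool from outside, world axes, zero at the start; "moment": the same for the moment, N m; "grip_width": finger opening in m; "grip_force": force on a finger pad.
Only numpy, scipy, OpenCV 4.12 (cv2) and the standard library are available. Lean on these libraries where they do the work, as an engineer would, in place of code of your own. Each camera call takes 0.05 s, during which the arm holds its last target. There are 200 camera calls.

TASK

The jar labeller's feed roller has been taken apart for rinsing: thread its three bushes from the tray onto the upright spindle, the widest first at the bottom, then the middle one, then the narrowest on top, each lowered gently until it lies flat and fully home, and let go of them. The spindle stands off-centre, so feel for it: do not let a bush drop down the spindle and do not push hard on the spindle or its spring. Leave the pickle jar, the white tub and the roll of labels where they stand.

Things in the scene. Friction and masses are not known exactly. Their poses are not given: they have to be found in the camera images.
- feeder: Fixed label feeder: green plate 170 x 130 x 16 mm, a low black roller (top 26 mm up) along y at 85 mm towards its +x, an aluminium boss 84 mm across in its middle carrying the spindle. Origin on the boss's axis, underside of the plate, z up. Stacked bushes rest with undersides 30, 46 and 62 mm above it, the spindle 8 mm out on top. Pushing boss or spindle over 25 N is forcing.
- boss_top (a point): Centre of the boss's flat top, 30 mm above the feeder's origin, where the first bush seats. Boss and spindle are sprung as one: they start to sink under a downward push of about 3 N, then give 1 mm per 1.5 N, bottom out after 6 mm at about 12 N and come back up when the push ends.
- tip_level (a point): Point on the boss's axis at the height of the spindle's tip, 86 mm above the feeder's origin. The steel spindle (12 mm diameter, vertical, flat tip with 2 mm chamfer) is eccentric: its axis stands 7 mm from this point, in a direction that differs each time, is not measured, and is unrelated to the plate's yaw. Friction holds it there.
- wide_bush: Green plastic bush (the widest): a plain ring 60 mm outside diameter, 16 mm high, with a 15 mm bore straight through and square edges; about 60 g. Origin at the centre of its underside, z along the bore. Starts lying flat on the tray, anywhere among the three places. It can be gripped across its outside from above.
- middle_bush: White plastic bush (the middle one): a plain ring 46 mm outside diameter, 16 mm high, with a 15 mm bore straight through and square edges; about 35 g. Origin at the centre of its underside, z along the bore. Starts lying flat on the tray, anywhere among the three places. It can be gripped across its outside from above.
- narrow_bush: Yellow plastic bush (the narrowest): a plain ring 32 mm outside diameter, 16 mm high, with a 15 mm bore straight through and square edges; about 16 g. Origin at the centre of its underside, z along the bore. Starts lying flat on the tray, anywhere among the three places. It can be gripped across its outside from above.
- tray: Fixed flat metal tray 220 (its x) x 250 (its y) mm with a rim 7 mm high; its floor is 4 mm above the counter. Origin at the centre of its underside. The bushes lie on it 100 to 145 mm apart, centre to centre.
- pickle_jar: Loose green glass jar, 72 mm diameter, 115 mm high, upright; origin at the centre of its underside. Leave alone.
- tub: Loose white tub with green cap, 76 mm diameter, 90 mm high, upright; origin at the centre of its underside. Leave alone.
- label_roll: Loose roll of white paper labels, 60 mm diameter, 30 mm high, upright, with a 38 mm core hole; origin at the centre of its underside. Leave alone; it is not one of the bushes.
Not all that is in view belongs to the job. Leave any brown or yellow look-alike of the wide_bush alone.

How it is judged:
On the way, in this order (a step that is already met when the one before it is completed fails the run):
1. the wide bush is threaded on the spindle and lies home on the boss (horizontal distance between wide_bush and feeder below 0.0105 m and z of wide_bush in the frame of feeder between 0.027 and 0.032 m and angle between wide_bush's own z axis and vertical below 0.1 rad), for 0.2 s.
2. the middle bush is threaded and lies home on the wide one (all of step 1 and horizontal distance between middle_bush and feeder below 0.0105 m and z of middle_bush in the frame of feeder between 0.043 and 0.048 m and angle between middle_bush's own z axis and vertical below 0.1 rad), for 0.2 s.
3. the narrow bush is threaded and lies home on the middle one (all of step 2 and horizontal distance between narrow_bush and feeder below 0.0105 m and z of narrow_bush in the frame of feeder between 0.059 and 0.064 m and angle between narrow_bush's own z axis and vertical below 0.1 rad), for 0.2 s.
At the end, for the whole second after the job is handed in: All three bushes are threaded on the spindle, wide at the bottom, middle, narrow on top, with their undersides 30, 46 and 62 mm above the feeder's origin (+2 / -3 mm), each within 10.5 mm of the feeder's axis (the spindle stands 7 mm off it), tilted less than 0.1 rad, at rest and released (all of step 3 and linear speed of each of wide_bush, middle_bush, narrow_bush below 0.02 m/s and contact force between the fingers and wide_bush below 0.1 N and contact force between the fingers and middle_bush below 0.1 N and contact force between the fingers and narrow_bush below 0.1 N); the robot touches nothing.
It fails at once if a bush is pressed on the feeder or its spindle with more than 25 N (contact force between any of wide_bush, middle_bush, narrow_bush and feeder above 25 N).
It fails at once if the fingers or arm press on the feeder with more than 25 N (contact force between any of the fingers, the arm and feeder above 25 N).
It fails at once if a bush is let fall onto or down the spindle (over 0.4 m/s there while not held) ((horizontal distance between wide_bush and feeder below 0.03 m and linear speed of wide_bush above 0.4 m/s and contact force between the fingers and wide_bush below 0.1 N) or (horizontal distance between middle_bush and feeder below 0.03 m and linear speed of middle_bush above 0.4 m/s and contact force between the fingers and middle_bush below 0.1 N) or (horizontal distance between narrow_bush and feeder below 0.03 m and linear speed of narrow_bush above 0.4 m/s and contact force between the fingers and narrow_bush below 0.1 N)).
It fails at once if the pickle jar, the tub or the label roll is pushed more than 25 mm or tipped over (distance of any of pickle_jar, tub, label_roll from where it was at the start of the episode above 0.025 m or angle between any of pickle_jar, tub, label_roll's own z axis and vertical above 0.4 rad).
It also fails if it takes over 72 s, if anything falls off the work surface, if the arm or the gripper's body presses on something with over 40 N, if the wrist force passes 120 N, or if a joint passes its speed limit or range.

## Working session

There is one attempt and no reset: what is moved stays moved. The work goes in short steps, Python scripts to look and compute and a tool call to move; the robot and the scene stay as the last step left them, time stands still between calls to the robot, and variables do not carry over. Pictures are saved under pics/ and viewed, at most 10 in all, crops included, and the job is handed in when it is done.

Besides the shell and the picture viewer there is one more tool, called as name(argument=value, ...), one argument or row to a line, values as JSON. move_arm: Moves the arm, as the interface text tells. Its arguments: {"type":"object","properties":{"targets":{"type":"array"},"grip_force":{"type":"number"}},"required":["targets"]}

```bash
mkdir -p pics; cat > h.py <<'E'
import numpy as np, cv2
from station import ctrl
from scipy.spatial.transform import Rotation as R
def cam(name):
    p=ctrl.camera_params(name); K=np.array(p["intrinsics"])
    if name=="wrist":
        o=ctrl.get_obs(); T=np.eye(4); T[:3,:3]=R.from_euler('xyz',o["eef_rot"]).as_matrix(); T[:3,3]=o["ee_pos"]
        T=T@np.array(p["T_tool_cam"])
    else:
        M=np.eye(4); M[:3,:3]=R.from_rotvec(np.ravel(p["rvec"])).as_matrix(); M[:3,3]=np.ravel(p["tvec"]); T=np.linalg.inv(M)
    return K,T
def cloud(K,T,d):
    v,u=np.mgrid[:384,:512]; P=np.stack([(u-K[0,2])/K[0,0]*d,(v-K[1,2])/K[1,1]*d,d],-1)
    return P@T[:3,:3].T+T[:3,3]
def ray(K,T,px,z):
    r=T[:3,:3]@np.array([(px[0]-K[0,2])/K[0,0],(px[1]-K[1,2])/K[1,1],1]); return T[:3,3]+r*(z-T[2,3])/r[2]
E
python3 - <<'E'
from h import *
o=ctrl.get_obs(); print(o["ee_pos"],o["eef_rot"],o["time_s"])
ims=[]
for n in ("top","scene"):
    K,T=cam(n); im,d=ctrl.camera(n); C=cloud(K,T,d); np.savez(n,im=im,C=C)
    print(n,T[:3,3].round(3))
    for t in ["feeder","tip_level","boss_top","wide_bush","middle_bush","narrow_bush","tray","pickle_jar","tub","label_roll"]:
        if n=="scene" and t not in("wide_bush","tip_level"): continue
        for r in ctrl.cut_out(n,t)[:4]:
            m=r["region"]&(d>0); P=C[m]
            top=P[P[:,2]>np.percentile(P[:,2],95)-.006] if len(P) else P
            print(t,round(r["score"],2),np.round(r["point"]),m.sum(),"med",np.median(P,0).round(3),"topc",((top.min(0)+top.max(0))/2).round(3),"ext",np.ptp(top,axis=0).round(3))
    cv2.imwrite(f"pics/{n}.png",im[:,:,::-1]); ims.append(im)
cv2.imwrite("pics/both.png",cv2.resize(np.vstack(ims)[:,:,::-1],(400,600)))
E
```

```text
[0.24246757 0.49338655 0.21887598] [-3.14038886e+00 -6.92481583e-05  2.68478651e+00] 0.0
top [0.403 0.117 1.042]
feeder 0.59 [374. 189.] 2598 med [ 0.574 -0.198  0.018] topc [ 0.599 -0.181  0.059] ext [0.15  0.132 0.065]
feeder 0.41 [228. 203.] 5990 med [0.518 0.221 0.005] topc [0.513 0.227 0.012] ext [0.249 0.275 0.019]
tip_level 0.84 [370. 186.] 2569 med [ 0.575 -0.197  0.018] topc [ 0.598 -0.181  0.059] ext [0.148 0.132 0.065]
boss_top 0.91 [372. 183.] 2624 med [ 0.576 -0.197  0.018] topc [ 0.599 -0.181  0.059] ext [0.15  0.132 0.065]
wide_bush 0.7 [199. 218.] 337 med [0.47  0.296 0.02 ] topc [0.47  0.297 0.022] ext [0.057 0.058 0.008]
wide_bush 0.63 [206. 267.] 335 med [0.323 0.276 0.016] topc [0.324 0.277 0.017] ext [0.056 0.057 0.008]
wide_bush 0.53 [144. 216.] 352 med [0.475 0.458 0.016] topc [0.474 0.457 0.018] ext [0.055 0.058 0.009]
middle_bush 0.45 [245. 222.] 184 med [0.453 0.174 0.021] topc [0.454 0.175 0.022] ext [0.043 0.043 0.009]
tray 0.94 [229. 203.] 6331 med [0.517 0.222 0.005] topc [0.514 0.228 0.014] ext [0.251 0.281 0.022]
pickle_jar 0.62 [307. 129.] 746 med [ 0.713 -0.     0.114] topc [ 0.727 -0.004  0.117] ext [0.063 0.06  0.009]
label_roll 0.77 [307. 250.] 180 med [ 0.394 -0.002  0.03 ] topc [0.395 0.004 0.032] ext [0.051 0.054 0.008]
scene [ 1.016 -0.525  0.894]
tip_level 0.95 [189. 305.] 3557 med [ 0.588 -0.21   0.017] topc [ 0.598 -0.181  0.057] ext [0.152 0.132 0.063]
wide_bush 0.72 [270. 168.] 244 med [0.472 0.292 0.019] topc [0.47  0.297 0.021] ext [0.06  0.061 0.009]
wide_bush 0.45 [298. 152.] 199 med [0.475 0.452 0.015] topc [0.474 0.458 0.016] ext [0.058 0.059 0.008]
```

View pics/top.png

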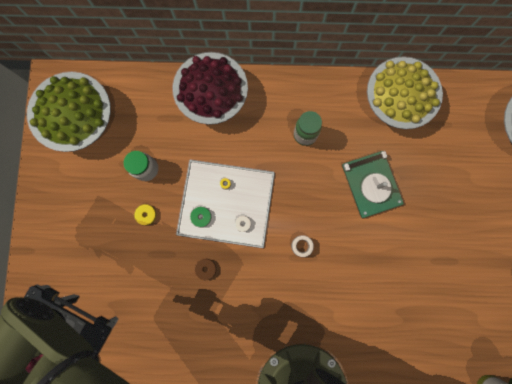

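View pics/scene.png

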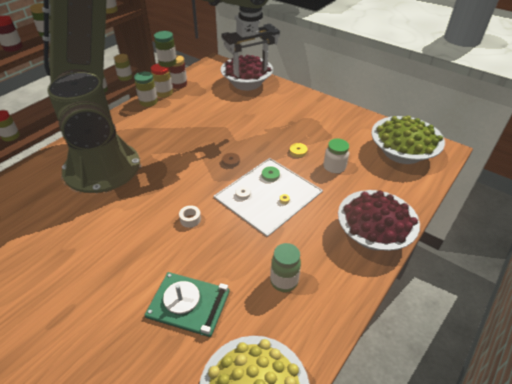

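The top view shows the green bush at (200,216), the white one at (243,223) and the small yellow one at (226,184), all on the tray. The wide-bush candidates are green (199,218), brown (206,267) and yellow (144,216). Green fits because it is green and lies on the tray; the other two are off it. I'll confirm this in a crop and measure the spindle.

```bash
python3 - <<'E'
from h import *
for n in("top","scene"):
    f=np.load(n+".npz"); im,C=f["im"],f["C"]
    B=C[(abs(C[...,0]-.59)<.1)&(abs(C[...,1]+.19)<.1)]
    b=B[abs(B[:,2]-.030)<.004]; s=B[(B[:,2]>.05)]; t=B[B[:,2]>.078]
    for k in range(3):
        c=(b.min(0)+b.max(0))/2; b=b[np.hypot(*(b-c)[:,:2].T)<.047]
    print(n,"boss",((b.min(0)+b.max(0))/2).round(4),np.ptp(b,axis=0).round(3),"spindle",len(s),np.median(s,0).round(4) if len(s) else 0,"tip",len(t),t.round(4).tolist()[:8])
    hs=cv2.cvtColor(im,cv2.COLOR_RGB2HSV).astype(int)
    m=(abs(hs[...,0]-26)<8)&(hs[...,1]>130)&(abs(C[...,0]-.55)<.08)&(abs(C[...,1]-.22)<.1)&(C[...,2]>.01)
    P=C[m]; print("narrow",m.sum(),((P.min(0)+P.max(0))/2).round(4),np.ptp(P,axis=0).round(3))
    if n=="top": cv2.imwrite("pics/crop.png",cv2.resize(im[150:290,125:265,::-1],(560,560),interpolation=cv2.INTER_CUBIC))
E
```

```text
top boss [ 0.5947 -0.1962  0.03  ] [0.085 0.063 0.008] spindle 34 [ 0.5671 -0.2097  0.0809] tip 20 [[0.5733, -0.2116, 0.0821], [0.5725, -0.2127, 0.0868], [0.5723, -0.2149, 0.0883], [0.5704, -0.2086, 0.0826], [0.5696, -0.2097, 0.0874], [0.5689, -0.211, 0.0918], [0.5697, -0.2151, 0.0875], [0.5681, -0.207, 0.0791]]
narrow 68 [0.5699 0.2295 0.0177] [0.03  0.029 0.013]
scene boss [ 0.5784 -0.1962  0.0301] [0.054 0.063 0.008] spindle 60 [ 0.5703 -0.2141  0.0746] tip 27 [[0.561, -0.2091, 0.0826], [0.5646, -0.209, 0.0858], [0.5669, -0.2079, 0.0867], [0.5614, -0.2127, 0.0833], [0.564, -0.2118, 0.0847], [0.5675, -0.2116, 0.0877], [0.5685, -0.2096, 0.0861], [0.5692, -0.2075, 0.0842]]
narrow 35 [0.5706 0.2271 0.0161] [0.024 0.026 0.012]
```

View pics/crop.png

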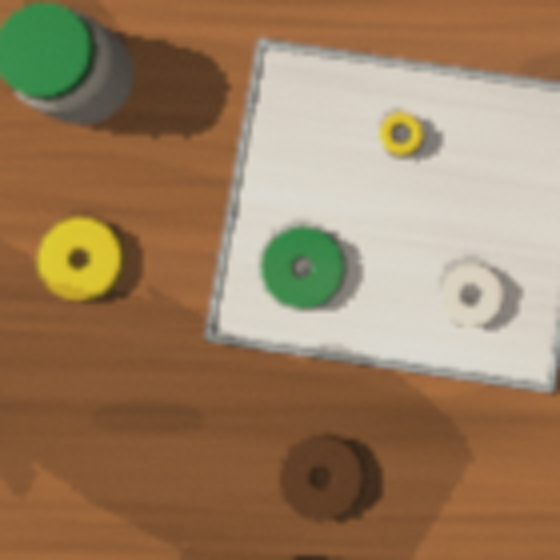

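The crop confirms it: the green ring at (300,267) is on the tray and the brown and yellow ones are off it. I'm moving above it now.

move_arm(
  targets=[
    [0.6,-5.81,-1.53,1.6,0,0,0],
    [0.6,-5.81,-1.53,1.6,0,0,0],
    [0.6,-5.81,-1.53,1.6,0,0,0],
    [0.6,-5.81,-1.53,1.6,0,0,0],
    [0.6,-5.81,-1.53,1.6,0,0,0],
    [0.6,-5.81,-1.53,1.6,0,0,0],
    [0.6,-5.81,-1.53,1.6,0,0,0],
    [0.6,-5.81,-1.53,1.6,0,0,0],
    [0.6,-5.81,-1.53,1.6,0,0,0],
  ],
  grip_force=15,
)

```text
time_s: 1.6
ee_pos: [0.469, 0.2976, 0.1398]
eef_rot: [3.141, -0.0, 2.685]
force: [0.1, 1.0, -0.3]
grip_width: 0.0749
grip_force: 0.0
```

```bash
cat >> h.py <<'E'
def look(name,zlo,zhi,rad,ctr,png,colour=None):
    o=ctrl.get_obs(); K,T=cam("wrist"); im,d=ctrl.camera("wrist"); C=cloud(K,T,d)
    cv2.imwrite(png,im[:,:,::-1]); np.savez("wrist",im=im,C=C,d=d)
    m=(C[...,2]>zlo)&(C[...,2]<zhi)&(np.hypot(C[...,0]-ctr[0],C[...,1]-ctr[1])<rad)&(d>0)
    if colour:
        hs=cv2.cvtColor(im,cv2.COLOR_RGB2HSV).astype(int)
        m&={"g":(abs(hs[...,0]-70)<20)&(hs[...,1]>100),"w":hs[...,1]<50,"y":(abs(hs[...,0]-26)<9)&(hs[...,1]>110)}[colour]
    P=C[m]; print(name,"tcp",np.round(o["ee_pos"],4),np.round(o["eef_rot"],3),"t",o["time_s"],"n",len(P))
    if len(P)>20:
        (cx,cy),r=cv2.minEnclosingCircle(P[:,:2].astype(np.float32)); print(" circ",round(cx,4),round(cy,4),"r",round(r,4),"z",np.percentile(P[:,2],[5,50,95]).round(4))
    return im,C,m,o
def to_tool(o,dw):
    return (R.from_euler('xyz',o["eef_rot"]).as_matrix().T@np.array(dw)/.05).round(3)
E
python3 - <<'E'
from h import *
im,C,m,o=look("wide",.015,.025,.045,(.470,.297),"pics/w1.png","g")
E
```

```text
wide tcp [0.469  0.2976 0.1398] [ 3.141 -0.     2.685] t 1.6 n 2694
 circ 0.4715 0.2988 r 0.0286 z [0.0197 0.0208 0.0219]
```

View pics/w1.png

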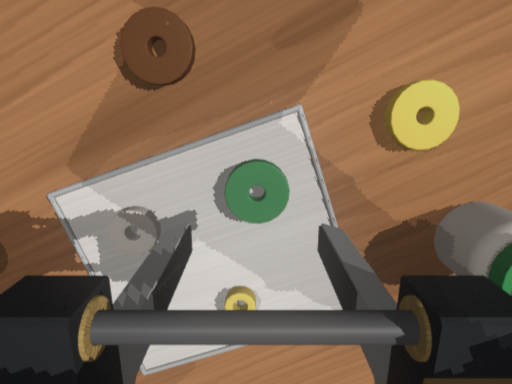

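The wrist view shows the green bush at (257,191), centred between the fingers. I'm going down to grip it.

move_arm(
  targets=[
    [0.6,-0.03,0.04,1.0,0,0,0],
    [0.6,-0.03,0.04,1.8,0,0,0],
    [0.6,-0.03,0.04,2.2,0,0,0],
    [0.6,-0.03,0.04,2.34,0,0,0],
    [0.6,-0.03,0.04,2.34,0,0,0],
    [0.0,-0.03,0.04,2.34,0,0,0],
    [0.0,-0.03,0.04,2.34,0,0,0],
    [0.0,-0.03,0.04,2.34,0,0,0],
    [0.0,-0.03,0.04,2.34,0,0,0],
    [0.0,-0.03,0.04,2.34,0,0,0],
  ],
  grip_force=15,
)

```text
time_s: 2.65
ee_pos: [0.4723, 0.2984, 0.0238]
eef_rot: [3.14, 0.001, 2.685]
force: [-1.5, 0.6, 7.6]
grip_width: 0.059
grip_force: 16.0
```

move_arm(
  targets=[
    [0.0,0,0,-0.3,0,0,0],
    [0.0,0,0,-1.0,0,0,0],
    [0.0,0,0,-2.0,0,0,0],
    [0.0,0,0,-3.0,0,0,0],
    [0.0,0,0,-3.0,0,0,0],
  ],
)

```text
time_s: 3.15
ee_pos: [0.4739, 0.2991, 0.1805]
eef_rot: [3.132, 0.007, 2.685]
force: [0.4, 0.6, -0.8]
grip_width: 0.0588
grip_force: 16.0
```

```bash
python3 - <<'E'
from h import *
o=ctrl.get_obs(); print(o["ee_pos"],o["eef_rot"],o["force"],o["grip_width"],o["qpos"].round(2) if hasattr(o["qpos"],"round") else o["qpos"])
print(to_tool(o,np.array([.567,-.210,0])-np.array([o["ee_pos"][0],o["ee_pos"][1],0])))
E
```

```text
[0.47389377 0.29906873 0.18052721] [3.13213161 0.00675826 2.68473312] [ 0.36603706  0.61234581 -0.83084722] 0.05878787546755387 [ 0.5   0.35  1.55 -0.    1.23 -0.62]
[-6.162 -8.316 -0.037]
```

move_arm(
  targets=[
    [0,-0.66,-0.76,0,0,0,0],
    [0,-1.31,-1.51,0,0,0,0],
    [0,-1.97,-2.27,0,0,0,0],
    [0,-2.62,-3.02,0,0,0,0],
    [0,-3.28,-3.78,0,0,0,0],
    [0,-3.94,-4.54,0,0,0,0],
    [0,-4.6,-5.3,0,0,0,0],
    [0,-5.25,-6.05,0,0,0,0],
    [0,-5.9,-6.8,0,0,0,0],
    [0,-6.5,-7.56,0,0,0,0],
    [0,-7.16,-8.3,0,0,0,0],
    [0,-7.16,-8.3,0,0,0,0],
  ],
)

```text
time_s: 4.35
ee_pos: [0.6097, -0.2376, 0.1719]
eef_rot: [-3.141, -0.0, 2.68]
force: [-0.6, -0.1, -1.1]
grip_width: 0.0589
grip_force: 15.9
```

move_arm(
  targets=[
    [0,0,0,0,0,0,0],
    [0,0,0,0,0,0,0],
    [0,0,0,0,0,0,0],
  ],
)

```text
time_s: 4.65
ee_pos: [0.6101, -0.2312, 0.1729]
eef_rot: [3.142, 0.0, 2.686]
force: [0.6, 0.2, -0.8]
grip_width: 0.0589
grip_force: 15.9
```

```bash
python3 - <<'E'
from h import *
print(np.round(ctrl.camera_params("wrist")["T_tool_cam"],3).tolist())
im,C,m,o=look("tip",.080,.093,.03,(.567,-.21),"pics/w2.png")
P=C[m]; print(P[P[:,2]>.083].mean(0) if len(P) else 0, o["force"])
q=C.reshape(-1,3)
for lo,hi in((.05,.06),(.06,.07),(.07,.08),(.08,.09)):
    s=q[(q[:,2]>lo)&(q[:,2]<hi)&(np.hypot(q[:,0]-.567,q[:,1]+.21)<.03)]; print(lo,len(s),s.mean(0).round(4) if len(s) else 0)
for t in("tip_level","boss_top"): print([(round(r["score"],2),np.round(r["point"],1)) for r in ctrl.tip_of("wrist",t)])
E
```

```text
[[-0.001, -0.965, -0.264, 0.076], [1.0, -0.001, -0.0, 0.0], [0.0, -0.264, 0.965, -0.166], [0.0, 0.0, 0.0, 1.0]]
tip tcp [ 0.6101 -0.2312  0.1729] [3.142 0.    2.686] t 4.65 n 188
 circ 0.5707 -0.2121 r 0.0059 z [0.0841 0.0864 0.0879]
[ 0.57004021 -0.21195248  0.08630923] [ 0.61621598  0.16975192 -0.83803507]
0.05 12 [ 0.5663 -0.2099  0.0543]
0.06 15 [ 0.5659 -0.2099  0.0639]
0.07 16 [ 0.5659 -0.2101  0.0746]
0.08 188 [ 0.5699 -0.2119  0.0862]
[(0.58, array([259., 140.]))]
[(0.8, array([259.9, 134.4]))]
```

View pics/w2.png

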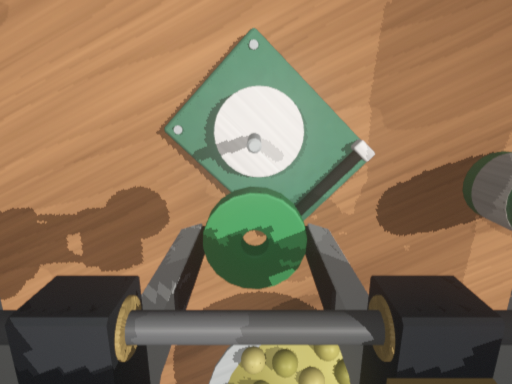

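The wrist view shows the spindle tip at (254,144) off-centre on the white boss at (259,131), and the held bush level with its centre at (255,238). Next I measure the bush's bore in the hand.

```bash
cat >> h.py <<'E'
def inhand(colour,tip,R0):
    f=np.load("wrist.npz"); im,C,d=f["im"],f["C"],f["d"]; o=ctrl.get_obs()
    hs=cv2.cvtColor(im,cv2.COLOR_RGB2HSV).astype(int)
    c={"g":(abs(hs[...,0]-70)<20)&(hs[...,1]>100),"w":hs[...,1]<60,"y":(abs(hs[...,0]-26)<9)&(hs[...,1]>110)}[colour]
    p=np.array(o["ee_pos"]); m=c&(d>0)&(abs(C[...,2]-(p[2]-.004))<.006)&(np.hypot(C[...,0]-p[0],C[...,1]-p[1])<R0+.012)
    P=C[m]; (cx,cy),r=cv2.minEnclosingCircle(P[:,:2].astype(np.float32)); print("bush circ",round(cx,4),round(cy,4),"r",round(r,4),"z",np.median(P[:,2]).round(4),"n",len(P),"tcp",p.round(4))
    # bore: hole of the mask
    mm=m.astype(np.uint8); cs,h=cv2.findContours(mm,cv2.RETR_CCOMP,cv2.CHAIN_APPROX_NONE)
    hol=[cs[i] for i in range(len(cs)) if h[0][i][3]>=0 and cv2.contourArea(cs[i])>30]
    K,T=cam("wrist")
    for q in hol:
        w=np.array([ray(K,T,x[0],np.median(P[:,2])) for x in q]); (hx,hy),hr=cv2.minEnclosingCircle(w[:,:2].astype(np.float32)); print(" bore",round(hx,4),round(hy,4),"r",round(hr,4))
    n=P-P.mean(0); print(" normal",np.linalg.svd(n,full_matrices=False)[2][2].round(3))
    print(" tool shift from circ:",to_tool(o,[tip[0]-cx,tip[1]-cy,0]))
E
python3 - <<'E'
from h import *
inhand("g",(.5707,-.2121),.030)
f=np.load("wrist.npz"); C=f["C"]; m=(abs(C[...,2]-.030)<.004)&(np.hypot(C[...,0]-.575,C[...,1]+.205)<.06)
P=C[m]; print("boss",cv2.minEnclosingCircle(P[:,:2].astype(np.float32)))
E
```

```text
bush circ 0.6097 -0.2308 r 0.0295 z 0.1698 n 6771 tcp [ 0.6101 -0.2316  0.1728]
 bore 0.6264 -0.2482 r 0.003
 bore 0.617 -0.2541 r 0.0034
 bore 0.6131 -0.2556 r 0.0024
 bore 0.6089 -0.2311 r 0.0083
 normal [0.002 0.003 1.   ]
 tool shift from circ: [ 0.865 -0.007 -0.   ]
boss ((0.5672929286956787, -0.20592404901981354), 0.04214536398649216)
```

move_arm(
  targets=[
    [0,0.45,0,0,0,0,0],
    [0,0.86,0,0.3,0,0,0],
    [0,0.86,0,0.8,0,0,0],
    [0,0.86,0,1.15,0,0,0],
    [0,0.86,0,1.2,0,0,0],
    [0,0.86,0,1.2,0,0,0],
    [0,0.86,0,1.25,0,0,0],
    [0,0.86,0,1.3,0,0,0],
    [0,0.86,0,1.35,0,0,0],
    [0,0.86,0,1.4,0,0,0],
    [0,0.86,0,1.44,0,0,0],
    [0,0.86,0,1.44,0,0,0],
  ],
)

```text
time_s: 6.0
ee_pos: [0.5712, -0.2133, 0.1001]
eef_rot: [3.142, -0.001, 2.685]
force: [-1.2, 1.3, -2.2]
grip_width: 0.0591
grip_force: 15.9
```

move_arm(
  targets=[
    [0,0,0,0.15,0,0,0],
    [0,0,0,0.3,0,0,0],
    [0,0,0,0.45,0,0,0],
    [0,0,0,0.6,0,0,0],
    [0,0,0,0.75,0,0,0],
    [0,0,0,0.85,0,0,0],
    [0,0,0,0.9,0,0,0],
    [0,0,0,0.95,0,0,0],
    [0,0,0,0.95,0,0,0],
  ],
)

```text
time_s: 6.9
ee_pos: [0.5712, -0.2133, 0.0526]
eef_rot: [3.142, -0.001, 2.685]
force: [-4.3, 3.9, -1.4]
grip_width: 0.0591
grip_force: 15.8
```

move_arm(
  targets=[
    [0,0.025,0.005,0,0,0,0],
    [0,0.025,0.005,0.03,0,0,0],
    [0,0.025,0.005,0.05,0,0,0],
    [0,0.025,0.005,0.07,0,0,0],
    [0,0.025,0.005,0.07,0,0,0],
  ],
)

```text
time_s: 7.4
ee_pos: [0.5707, -0.2129, 0.0497]
eef_rot: [-3.142, 0.001, 2.685]
force: [-0.1, 0.7, 3.1]
grip_width: 0.0592
grip_force: 15.8
```

move_arm(
  targets=[
    [0.6,0,0,0,0,0,0],
    [0.6,0,0,0,0,0,0],
    [0.6,0,0,0,0,0,0],
    [0.6,0,0,-0.3,0,0,0],
    [0.6,0,0,-1.0,0,0,0],
    [0.6,0,0,-2.0,0,0,0],
    [0.6,-0.86,0,-2.4,0,0,0],
    [0.6,-0.86,0,-2.4,0,0,0],
    [0.6,-0.86,0,-2.4,0,0,0],
  ],
)

```text
time_s: 8.3
ee_pos: [0.6091, -0.2317, 0.17]
eef_rot: [3.142, 0.0, 2.685]
force: [-0.7, 0.0, -1.4]
grip_width: 0.075
grip_force: 0.0
```

```bash
python3 - <<'E'
from h import *
im,C,m,o=look("wide top",.040,.052,.045,(.569,-.209),"pics/w3.png","g")
im,C,m,o=look("tip",.082,.093,.02,(.5707,-.2121),"pics/w3.png")
print(to_tool(o,np.array([.454,.175,0])-np.array([*o["ee_pos"][:2],0])))
E
```

```text
wide top tcp [ 0.6091 -0.2317  0.17  ] [3.142 0.    2.685] t 8.3 n 2924
 circ 0.5706 -0.2128 r 0.0288 z [0.0457 0.0469 0.048 ]
tip tcp [ 0.6084 -0.2313  0.169 ] [-3.141e+00 -1.000e-03  2.685e+00] t 8.35 n 191
 circ 0.5705 -0.2121 r 0.006 z [0.0846 0.0864 0.0878]
[6.355 5.932 0.009]
```

The wide bush is seated: its top is at 47 mm and it lies 7.6 mm from the boss axis. Now the middle bush.

move_arm(
  targets=[
    [0.3,0.65,0.6,0,0,0,0],
    [0.3,1.3,1.2,0,0,0,0],
    [0.3,1.95,1.8,0,0,0,0],
    [0.3,2.6,2.4,0,0,0,0],
    [0.3,3.25,3.0,0,0,0,0],
    [0.3,3.9,3.6,0,0,0,0],
    [0.3,4.55,4.2,0,0,0,0],
    [0.3,5.2,4.8,0.2,0,0,0],
    [0.3,5.85,5.4,0.4,0,0,0],
    [0.3,6.35,5.92,0.6,0,0,0],
    [0.3,6.35,5.92,0.6,0,0,0],
    [0.3,6.35,5.92,0.6,0,0,0],
  ],
)

```text
time_s: 9.6
ee_pos: [0.4537, 0.1741, 0.1391]
eef_rot: [-3.141, -0.001, 2.686]
force: [1.7, -0.4, -0.1]
grip_width: 0.0612
grip_force: 0.0
```

```bash
python3 - <<'E'
from h import *
im,C,m,o=look("mid",.015,.025,.035,(.454,.175),"pics/w4.png")
P=C[m]; c=cv2.minEnclosingCircle(P[:,:2].astype(np.float32))[0]
print(to_tool(o,[c[0]-o["ee_pos"][0],c[1]-o["ee_pos"][1],.0225-o["ee_pos"][2]]))
E
```

```text
mid tcp [0.4537 0.1741 0.1391] [-3.141e+00 -1.000e-03  2.686e+00] t 9.6 n 1730
 circ 0.4554 0.1758 r 0.023 z [0.0192 0.0208 0.0219]
[-0.018  0.048  2.331]
```

move_arm(
  targets=[
    [0.3,-0.02,0.05,1.0,0,0,0],
    [0.3,-0.02,0.05,1.8,0,0,0],
    [0.3,-0.02,0.05,2.2,0,0,0],
    [0.3,-0.02,0.05,2.33,0,0,0],
    [0.3,-0.02,0.05,2.33,0,0,0],
    [-0.2,-0.02,0.05,2.33,0,0,0],
    [-0.2,-0.02,0.05,2.33,0,0,0],
    [-0.2,-0.02,0.05,2.33,0,0,0],
    [-0.2,-0.02,0.05,2.33,0,0,0],
    [-0.2,-0.02,0.05,2.33,0,0,0],
  ],
  grip_force=12,
)

```text
time_s: 10.65
ee_pos: [0.4573, 0.1759, 0.0241]
eef_rot: [3.14, 0.002, 2.685]
force: [-0.7, -2.2, 7.6]
grip_width: 0.0447
grip_force: 12.0
```

move_arm(
  targets=[
    [-0.2,0,0,-0.3,0,0,0],
    [-0.2,0,0,-1.0,0,0,0],
    [-0.2,0,0,-2.0,0,0,0],
    [-0.2,0,0,-3.0,0,0,0],
    [-0.2,0,0,-3.0,0,0,0],
    [-0.2,0,0,-3.0,0,0,0],
  ],
)

```text
time_s: 11.25
ee_pos: [0.4568, 0.176, 0.1738]
eef_rot: [3.14, 0.002, 2.685]
force: [-0.4, -0.4, -0.5]
grip_width: 0.0447
grip_force: 12.0
```

```bash
python3 - <<'E'
from h import *
o=ctrl.get_obs(); print(o["ee_pos"],to_tool(o,[.6095-o["ee_pos"][0],-.2312-o["ee_pos"][1],.173-o["ee_pos"][2]]))
E
```

```text
[0.45683338 0.1759792  0.17380168] [-6.331 -5.963  0.017]
```

move_arm(
  targets=[
    [-0.2,-0.65,-0.6,0,0,0,0],
    [-0.2,-1.3,-1.2,0,0,0,0],
    [-0.2,-1.95,-1.8,0,0,0,0],
    [-0.2,-2.6,-2.4,0,0,0,0],
    [-0.2,-3.25,-3.0,0,0,0,0],
    [-0.2,-3.9,-3.6,0,0,0,0],
    [-0.2,-4.55,-4.2,0,0,0,0],
    [-0.2,-5.2,-4.8,0,0,0,0],
    [-0.2,-5.85,-5.4,0,0,0,0],
    [-0.2,-6.33,-5.96,0,0,0,0],
    [-0.2,-6.33,-5.96,0,0,0,0],
    [-0.2,-6.33,-5.96,0,0,0,0],
  ],
)

```text
time_s: 12.45
ee_pos: [0.6086, -0.2313, 0.1707]
eef_rot: [3.142, -0.003, 2.684]
force: [0.7, 0.4, -0.3]
grip_width: 0.0442
grip_force: 12.0
```

move_arm(
  targets=[
    [-0.2,0,0,0,0,0,0],
    [-0.2,0,0,0,0,0,0],
  ],
)

```text
time_s: 12.65
ee_pos: [0.6092, -0.23, 0.1727]
eef_rot: [3.142, -0.0, 2.686]
force: [0.1, -0.4, 0.5]
grip_width: 0.0444
grip_force: 12.0
```

```bash
python3 - <<'E'
from h import *
im,C,m,o=look("tip",.082,.093,.02,(.5707,-.2121),"pics/w5.png")
inhand("w",(.5706,-.2121),.023)
E
```

```text
tip tcp [ 0.6092 -0.23    0.1727] [ 3.142 -0.     2.686] t 12.65 n 186
 circ 0.5705 -0.2121 r 0.0058 z [0.0843 0.0863 0.0877]
bush circ 0.6021 -0.2264 r 0.0339 z 0.1693 n 4670 tcp [ 0.6093 -0.2301  0.173 ]
 bore 0.6059 -0.2283 r 0.0078
 normal [-0.012  0.005  1.   ]
 tool shift from circ: [ 0.692 -0.021  0.   ]
```

View pics/w5.png

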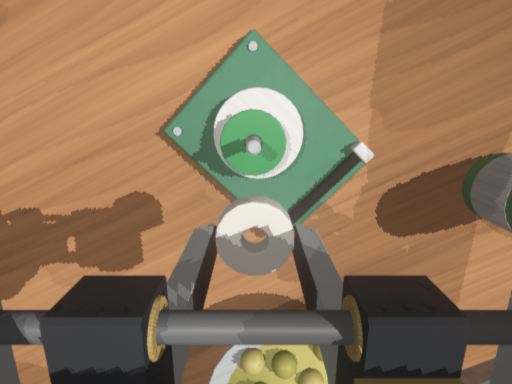

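The middle bush is held at (255,236) and the spindle tip is at (254,146). The fingers spoiled the circle fit, so I'll use the bush's extent along tool x instead.

```bash
cat >> h.py <<'E'
def xext(hw,tip):
    f=np.load("wrist.npz"); C=f["C"]; o=ctrl.get_obs(); A=R.from_euler('xyz',o["eef_rot"]).as_matrix(); p=np.array(o["ee_pos"])
    Q=(C-p)@A; m=(f["d"]>0)&(Q[...,2]>-.001)&(Q[...,2]<.012)&(abs(Q[...,1])<hw)&(abs(Q[...,0])<.04); P=Q[m]
    for w in (.003,hw):
        s=P[abs(P[:,1])<w]; print("x range",s[:,0].min().round(4),s[:,0].max().round(4),"z",np.percentile(s[:,2],[5,50,95]).round(4))
    print("tip in tool",((np.array([*tip,p[2]])-p)@A).round(4))
E
python3 - <<'E'
from h import *
xext(.008,(.5706,-.2121))
E
```

```text
x range -0.0208 0.0247 z [0.0027 0.0038 0.0092]
x range -0.0208 0.0247 z [0.0027 0.0038 0.0092]
tip in tool [ 0.0426 -0.0008  0.    ]
```

move_arm(
  targets=[
    [-0.2,0.45,-0.02,0,0,0,0],
    [-0.2,0.81,-0.02,0.3,0,0,0],
    [-0.2,0.81,-0.02,0.8,0,0,0],
    [-0.2,0.81,-0.02,1.15,0,0,0],
    [-0.2,0.81,-0.02,1.2,0,0,0],
    [-0.2,0.81,-0.02,1.2,0,0,0],
    [-0.2,0.81,-0.02,1.25,0,0,0],
    [-0.2,0.81,-0.02,1.3,0,0,0],
    [-0.2,0.81,-0.02,1.35,0,0,0],
    [-0.2,0.81,-0.02,1.4,0,0,0],
    [-0.2,0.81,-0.02,1.44,0,0,0],
    [-0.2,0.81,-0.02,1.44,0,0,0],
  ],
)

```text
time_s: 13.9
ee_pos: [0.5723, -0.2141, 0.1006]
eef_rot: [-3.142, -0.001, 2.685]
force: [-0.6, 0.4, -0.5]
grip_width: 0.0447
grip_force: 12.0
```

move_arm(
  targets=[
    [-0.2,0,0,0.15,0,0,0],
    [-0.2,0,0,0.3,0,0,0],
    [-0.2,0,0,0.45,0,0,0],
    [-0.2,0,0,0.55,0,0,0],
    [-0.2,0,0,0.61,0,0,0],
    [-0.2,0,0,0.64,0,0,0],
    [-0.2,0,0,0.64,0,0,0],
  ],
)

```text
time_s: 14.6
ee_pos: [0.5724, -0.2142, 0.0688]
eef_rot: [-3.142, -0.0, 2.685]
force: [-1.6, 0.7, -1.5]
grip_width: 0.0448
grip_force: 12.0
```

move_arm(
  targets=[
    [-0.2,0.01,0,0.03,0,0,0],
    [-0.2,0.01,0,0.05,0,0,0],
    [-0.2,0.01,0,0.07,0,0,0],
    [-0.2,0.01,0,0.07,0,0,0],
  ],
)

```text
time_s: 15.0
ee_pos: [0.5722, -0.2141, 0.0658]
eef_rot: [-3.142, 0.001, 2.685]
force: [-1.1, 0.4, 3.1]
grip_width: 0.0443
grip_force: 12.0
```

Contact came at the expected height. I'm releasing it and going up.

move_arm(
  targets=[
    [0.3,0,0,0,0,0,0],
    [0.3,0,0,0,0,0,0],
    [0.3,0,0,0,0,0,0],
    [0.3,0,0,-0.3,0,0,0],
    [0.3,0,0,-1.0,0,0,0],
    [0.3,-0.2,0,-1.8,0,0,0],
    [0.3,-0.81,0,-2.1,0,0,0],
    [0.3,-0.81,0,-2.1,0,0,0],
    [0.3,-0.81,0,-2.1,0,0,0],
  ],
)

```text
time_s: 15.9
ee_pos: [0.6082, -0.2318, 0.1707]
eef_rot: [-3.142, 0.0, 2.685]
force: [-0.5, 0.1, 0.2]
grip_width: 0.0608
grip_force: 0.0
```

```bash
python3 - <<'E'
from h import *
im,C,m,o=look("mid top",.055,.068,.035,(.569,-.209),"pics/w6.png","w")
im,C,m,o=look("tip",.082,.093,.02,(.5707,-.2121),"pics/w6.png")
print(to_tool(o,np.array([.570,.228,.139])-np.array(o["ee_pos"])))
E
```

```text
mid top tcp [ 0.6082 -0.2318  0.1707] [-3.142  0.     2.685] t 15.9 n 2038
 circ 0.571 -0.2133 r 0.0229 z [0.0614 0.0628 0.064 ]
tip tcp [ 0.6077 -0.2315  0.1701] [-3.142e+00 -1.000e-03  2.685e+00] t 15.95 n 184
 circ 0.5702 -0.212 r 0.006 z [0.0846 0.0863 0.0877]
[4.73  7.916 0.627]
```

move_arm(
  targets=[
    [0.0,0.47,0.79,0,0,0,0],
    [0.0,0.95,1.58,0,0,0,0],
    [0.0,1.42,2.37,0,0,0,0],
    [0.0,1.89,3.17,0,0,0,0],
    [0.0,2.36,3.96,0,0,0,0],
    [0.0,2.84,4.75,0,0,0,0],
    [0.0,3.3,5.54,0,0,0,0],
    [0.0,3.78,6.33,0.2,0,0,0],
    [0.0,4.26,7.12,0.4,0,0,0],
    [0.0,4.73,7.92,0.62,0,0,0],
    [0.0,4.73,7.92,0.62,0,0,0],
    [0.0,4.73,7.92,0.62,0,0,0],
  ],
)

```text
time_s: 17.2
ee_pos: [0.5698, 0.2283, 0.1387]
eef_rot: [-3.14, -0.001, 2.687]
force: [0.4, -0.8, 0.6]
grip_width: 0.0469
grip_force: 0.0
```

```bash
python3 - <<'E'
from h import *
im,C,m,o=look("nar",.015,.025,.03,(.570,.228),"pics/w7.png","y")
P=C[m]; c=cv2.minEnclosingCircle(P[:,:2].astype(np.float32))[0]
print(to_tool(o,[c[0]-o["ee_pos"][0],c[1]-o["ee_pos"][1],.0225-o["ee_pos"][2]]))
E
```

```text
nar tcp [0.5698 0.2283 0.1387] [-3.140e+00 -1.000e-03  2.687e+00] t 17.2 n 681
 circ 0.5707 0.231 r 0.0155 z [0.0183 0.0206 0.0217]
[0.005 0.059 2.324]
```

move_arm(
  targets=[
    [0.0,0.03,0.06,1.0,0,0,0],
    [0.0,0.03,0.06,1.8,0,0,0],
    [0.0,0.03,0.06,2.2,0,0,0],
    [0.0,0.03,0.06,2.32,0,0,0],
    [0.0,0.03,0.06,2.32,0,0,0],
    [-0.5,0.03,0.06,2.32,0,0,0],
    [-0.5,0.03,0.06,2.32,0,0,0],
    [-0.5,0.03,0.06,2.32,0,0,0],
    [-0.5,0.03,0.06,2.32,0,0,0],
    [-0.5,0.03,0.06,2.32,0,0,0],
  ],
  grip_force=10,
)

```text
time_s: 18.25
ee_pos: [0.5714, 0.2313, 0.0249]
eef_rot: [3.14, 0.002, 2.685]
force: [-1.6, -1.3, 8.9]
grip_width: 0.0312
grip_force: 10.0
```

move_arm(
  targets=[
    [-0.5,0,0,-0.3,0,0,0],
    [-0.5,0,0,-1.0,0,0,0],
    [-0.5,0,0,-2.0,0,0,0],
    [-0.5,0,0,-3.0,0,0,0],
    [-0.5,0,0,-3.0,0,0,0],
    [-0.5,0,0,-3.0,0,0,0],
  ],
)

```text
time_s: 18.85
ee_pos: [0.571, 0.2314, 0.1753]
eef_rot: [3.14, 0.002, 2.685]
force: [0.8, 0.1, -1.3]
grip_width: 0.0311
grip_force: 10.0
```

```bash
python3 - <<'E'
from h import *
o=ctrl.get_obs(); print(o["ee_pos"],to_tool(o,[.6095-o["ee_pos"][0],-.2312-o["ee_pos"][1],.173-o["ee_pos"][2]]))
E
```

```text
[0.57098071 0.23138937 0.17534113] [-4.771 -7.964  0.04 ]
```

move_arm(
  targets=[
    [-0.5,-0.48,-0.8,0,0,0,0],
    [-0.5,-0.96,-1.6,0,0,0,0],
    [-0.5,-1.43,-2.39,0,0,0,0],
    [-0.5,-1.91,-3.19,0,0,0,0],
    [-0.5,-2.39,-3.98,0,0,0,0],
    [-0.5,-2.86,-4.78,0,0,0,0],
    [-0.5,-3.34,-5.57,0,0,0,0],
    [-0.5,-3.82,-6.37,0,0,0,0],
    [-0.5,-4.29,-7.17,0,0,0,0],
    [-0.5,-4.77,-7.96,0,0,0,0],
    [-0.5,-4.77,-7.96,0,0,0,0],
    [-0.5,-4.77,-7.96,0,0,0,0],
  ],
)

```text
time_s: 20.05
ee_pos: [0.6085, -0.2316, 0.1718]
eef_rot: [3.142, -0.003, 2.683]
force: [-0.4, 0.3, -0.6]
grip_width: 0.0315
grip_force: 10.0
```

move_arm(
  targets=[
    [-0.5,0,0,0,0,0,0],
    [-0.5,0,0,0,0,0,0],
  ],
)

```text
time_s: 20.25
ee_pos: [0.6093, -0.2298, 0.1733]
eef_rot: [3.142, -0.0, 2.686]
force: [-0.2, 0.7, -0.4]
grip_width: 0.0311
grip_force: 10.0
```

```bash
python3 - <<'E'
from h import *
im,C,m,o=look("tip",.082,.093,.02,(.5707,-.2121),"pics/w8.png")
inhand("y",(.5705,-.2121),.016); xext(.006,(.5705,-.2121))
E
```

```text
tip tcp [ 0.6093 -0.2298  0.1733] [ 3.142 -0.     2.686] t 20.25 n 179
 circ 0.5714 -0.2123 r 0.0058 z [0.0844 0.0863 0.0877]
bush circ 0.6097 -0.23 r 0.0166 z 0.1689 n 1877 tcp [ 0.6094 -0.2299  0.1735]
 bore 0.608 -0.2292 r 0.0078
 normal [-0.013  0.011  1.   ]
 tool shift from circ: [ 0.861 -0.023  0.   ]
x range -0.0155 0.0159 z [0.0035 0.0047 0.0105]
x range -0.0155 0.0159 z [0.0035 0.0047 0.0105]
tip in tool [ 0.0428 -0.0011  0.    ]
```

View pics/w8.png

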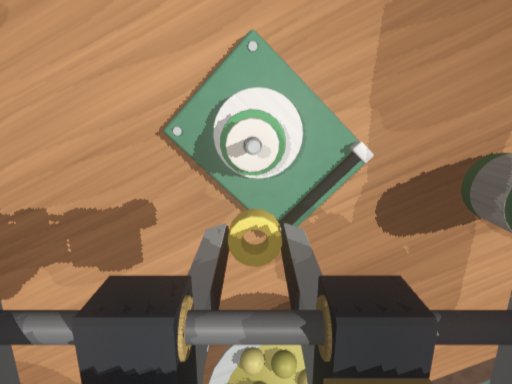

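The narrow bush is held at (255,237) with the tip at (253,146), and the two lower bushes lie flat.

move_arm(
  targets=[
    [-0.5,0.45,-0.02,0,0,0,0],
    [-0.5,0.845,-0.02,0.3,0,0,0],
    [-0.5,0.845,-0.02,0.8,0,0,0],
    [-0.5,0.845,-0.02,1.15,0,0,0],
    [-0.5,0.845,-0.02,1.2,0,0,0],
    [-0.5,0.845,-0.02,1.2,0,0,0],
    [-0.5,0.845,-0.02,1.25,0,0,0],
    [-0.5,0.845,-0.02,1.3,0,0,0],
    [-0.5,0.845,-0.02,1.35,0,0,0],
    [-0.5,0.845,-0.02,1.4,0,0,0],
    [-0.5,0.845,-0.02,1.44,0,0,0],
    [-0.5,0.845,-0.02,1.44,0,0,0],
  ],
)

```text
time_s: 21.5
ee_pos: [0.5708, -0.2134, 0.1011]
eef_rot: [-3.142, -0.0, 2.685]
force: [-0.3, 0.1, 0.4]
grip_width: 0.031
grip_force: 10.0
```

Still free. The remaining drop is about 18 mm.

move_arm(
  targets=[
    [-0.5,0,0,0.08,0,0,0],
    [-0.5,0,0,0.16,0,0,0],
    [-0.5,0,0,0.24,0,0,0],
    [-0.5,0,0,0.3,0,0,0],
    [-0.5,0,0,0.33,0,0,0],
    [-0.5,0,0,0.35,0,0,0],
    [-0.5,0,0,0.37,0,0,0],
    [-0.5,0,0,0.37,0,0,0],
  ],
)

```text
time_s: 22.3
ee_pos: [0.5709, -0.2135, 0.083]
eef_rot: [-3.142, 0.0, 2.685]
force: [0.2, 0.1, -1.0]
grip_width: 0.031
grip_force: 10.0
```

move_arm(
  targets=[
    [-0.5,0,0,0.02,0,0,0],
    [-0.5,0,0,0.03,0,0,0],
    [-0.5,0,0,0.03,0,0,0],
  ],
)

```text
time_s: 22.6
ee_pos: [0.571, -0.2135, 0.0817]
eef_rot: [3.142, 0.0, 2.685]
force: [-0.2, 0.1, 4.4]
grip_width: 0.0313
grip_force: 10.0
```

Seated. Releasing it and withdrawing.

move_arm(
  targets=[
    [0.0,0,0,-0.01,0,0,0],
    [0.0,0,0,-0.01,0,0,0],
    [0.0,0,0,-0.01,0,0,0],
    [0.0,0,0,-0.3,0,0,0],
    [0.0,0,0,-1.0,0,0,0],
    [0.0,-0.3,0,-1.7,0,0,0],
    [0.0,-0.85,0,-1.8,0,0,0],
    [0.0,-0.85,0,-1.8,0,0,0],
    [0.0,-0.85,0,-1.8,0,0,0],
  ],
)

```text
time_s: 23.5
ee_pos: [0.6089, -0.2321, 0.1716]
eef_rot: [3.142, -0.0, 2.685]
force: [-0.4, 0.2, 0.4]
grip_width: 0.0471
grip_force: 0.0
```

```bash
python3 - <<'E'
from h import *
look("nar top",.070,.083,.03,(.569,-.209),"pics/w9.png","y")
look("tip",.083,.093,.02,(.5707,-.2121),"pics/w9.png")
E
```

```text
nar top tcp [ 0.6089 -0.2321  0.1716] [ 3.142 -0.     2.685] t 23.5 n 858
 circ 0.5705 -0.2132 r 0.0154 z [0.0771 0.0787 0.08  ]
tip tcp [ 0.6085 -0.2319  0.1713] [-3.142e+00 -1.000e-03  2.685e+00] t 23.55 n 180
 circ 0.5702 -0.212 r 0.0061 z [0.0844 0.0863 0.0878]
```

View pics/w9.png

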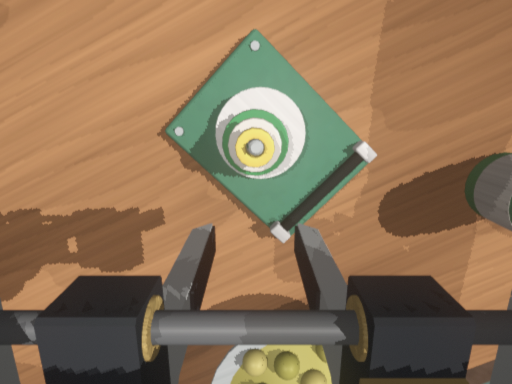

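All three bushes are stacked flat around the spindle at (255,147). The narrow one's top is at 78 mm and the gripper is clear.

```bash
python3 -c "
from station import ctrl
print(ctrl.hand_in())"
```

```text
the job is handed in; nothing more can be done
None
```

I threaded the wide, middle and narrow bushes onto the spindle in that order, each lying flat, fully home and released, and handed the job in at about 23.6 s; no verdict came back.

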